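# Set the stop screw of a label press

## Task

Wind the crank on top of the little label press clockwise until the press plate is fully down. Then turn the wing screw on the plate's side arm clockwise until it seats, back it off a quarter turn, and finish with the wing still gripped, holding it still at that setting for the lock nut to be nipped up. Leave the mug, tape roll and stapler where they are.

Things in the scene. Friction and masses are not known exactly. Their poses are not given: they have to be found in the camera images.
- crank_axis (a point): Fixed point on the vertical axis of the crank, at the mid-grip height of its handle (220 mm above the table). The press is a white C-frame machine on a grey base, about 250 x 320 mm, 175 mm high with the crank on its top. This frame has the press's axes: x to the back of the press (at yaw 0 its front faces the robot), y 90 degrees anticlockwise from x seen from above. The wing screw's axis stands 190 mm from here towards +y
- handle_grip (a point): Grip point of the crank handle: an upright black cylinder, 20 mm diameter and 48 mm tall (this point is 28 mm above its lower end, 20 mm below its top), which spins freely on its own pin, so it may be carried round in a circle without turning the hand. It circles the crank axis at 45 mm radius; the 12 mm thick steel crank arm lies 5 mm below its lower end, and the hub there rises no higher than 2 mm below its lower end
- crank (a joint): Crank angle, rad. It grows as the crank turns clockwise seen from above; 0 is the end stop, plate fully down on the pad, where the handle points to -x of the press (to its front). Starts 6.6 to 9.6 rad (1.05 to 1.53 turns) short (-9.6 to -6.6). Light friction of about 0.1 N m; it stays where it is left
- platen (a joint): Height of the aluminium press plate: 0 m fully down, -0.0306 to -0.0210 at the start (negative is raised). Geared to the crank, 20 mm per turn; its side arm carries the wing screw up and down with it
- wing_grip (a point): Centre of the wing of the stop screw (the wing screw): a dark steel bar, 44 mm long, 10 mm thick, 28 mm tall, on a thin stem, standing on edge on top of the plate's side arm, its stem vertical. The x axis runs along the 44 mm length, z is up; pinch it across its 10 mm thickness from above. A 24 mm wide collar tops out 25 mm below this point, the arm's top 35 mm below. With the plate down this point is 100 mm above the table. Turning does not move it up or down
- stop_screw (a joint): Wing screw angle, rad. It grows as the screw turns clockwise seen from above (screwing in); 0 is the hard stop, seated, where the wing's x axis lies along the press's x axis. A quarter turn back from there is -1.571. It starts 2.0 to 3.3 rad short (-3.3 to -2.0). Friction about 0.06 N m; it stays where it is left
- mug: White mug, 80 mm across, 95 mm tall, origin under its centre, standing at the press's -y side. Leave alone
- tape_roll: Roll of clear tape, a ring 100 mm across and 24 mm tall lying flat, origin under its centre, at the press's +y side. Leave alone
- stapler: Black stapler, 130 x 36 x 43 mm, origin under its centre, lying behind the press. Leave alone

How it is judged:
On the way, in this order (a step that is already met when the one before it is completed fails the run):
1. the crank is wound to its stop, the plate fully down (crank within 0.2 rad of its stop, plate within 1 mm) (value of joint crank above -0.2 rad and value of joint platen above -0.001 m), for 0.1 s.
2. the wing screw is seated (within 0.1 rad of its stop) with the plate still down (value of joint stop_screw above -0.1 rad and value of joint platen above -0.0015 m), for 0.1 s.
At the end, for the whole second after the job is handed in: The wing screw stands a quarter turn (1.571 rad, give or take 0.25) back from its seat and is still, the fingers grip its wing (over 3 N, grasp within 35 mm of the wing's centre), and the crank is still within 0.3 rad of its stop with the plate within 1.5 mm of fully down (value of joint stop_screw between -1.821 and -1.321 rad and velocity of joint stop_screw between -0.1 and 0.1 rad/s and contact force between the fingers and stop_screw_c1 above 3 N and distance between the grasp point and wing_grip below 0.035 m and value of joint crank above -0.3 rad and value of joint platen above -0.0015 m); the arm keeps its last pose, push and grip.
It fails at once if the mug, tape roll or stapler is moved more than 30 mm (distance of any of mug, tape_roll, stapler from where it was at the start of the episode above 0.03 m).
It also fails if it takes over 67 s, if anything falls off the work surface, if the arm or the gripper's body presses on something with over 40 N, if the wrist force passes 120 N, or if a joint passes its speed limit or range.

## Robot

A 6-joint arm with a two-finger parallel gripper is mounted at the origin on the work surface. World frame = base frame: x ahead of the robot, y to its left, z up, the work surface at z = 0. Lengths are in m, angles in rad, forces in N, time in s.
With the tool pointing down it reaches from about 0.3 to 0.875 m from the base axis. Payload 6.4 kg.
Tool frame: the origin (TCP) lies between the finger pads; the fingertips stand 22 mm ahead of it and the grasp point (between the pads) lies 3 mm ahead of it; z points along the fingers, y is the line along which they close (so a half turn about z gives the same grasp; the last joint's range is limited). The gripper opens to 85 mm and grips with 20 to 120 N. Pads are 22 mm wide; open, the fingers measure 114 mm over their backs; the gripper's body (76 mm by 85 mm) begins 54 mm behind the grasp point. The pads swing forward as they close: fully open they stand 13 mm farther back than shut.
Start: joints at [1.071, 0.181, 1.607, -0, 1.354, -0.206], TCP at [0.167, 0.55, 0.253] pointing down, gripper open.
Joint ranges: [-2.99, 2.99], [-0.89, 2.07], [0.3, 2.58], [-1.14, 4.28], [0, 2.63], [-3.12, 3.12]. Speed limits (rad/s): [2.57, 2.57, 3.01, 3.14, 3.14, 3.14].

## Interface

Orientations are given as a unit quaternion [w, x, y, z].
In Python, from bench import ctrl, imaging, workorder gives the robot as it stands.
- The arm moves only by the shell command python3 -m pendant 'ROWS' [OPENING]. ROWS is JSON, a list of rows, each a list of 4 numbers: the shift along the tool's x, y, z in cm, then the turn about the tool's z in degrees. In form: [[dx, dy, dz, roll], ...]. A call has 1 to 12 rows; each row is the pose to reach, as a shift and turn from the pose commanded when the call began, along the tool's axes at that moment; what a row does not reach only later rows make up. A row lasts 1/12 s, in which the tool goes at most 41.7 mm and 7.16 degrees, less where a joint would pass 70% of its speed; a pose out of reach is approached as far as the arm can. A call with a gripper value outside its range is refused whole. OPENING is the opening, from 0 (shut) to 1 (fully open), set as the call begins (- or left out, the last holds). The fingers move at their own pace and stop on an object; the grip force is fixed at half the most. Time passes only in rows, so rows that repeat a pose let the fingers close. It gives the time, the measured TCP pose, the force, the opening and the grip force at its end, in the units of the state.
- ctrl.get_obs(): the state, without advancing time (a new reading comes with each control period).
- imaging.camera(name): name is "scene" or "top"; returns the picture (384x512x3 uint8, red, green, blue); there is no depth.
- imaging.camera_info(name): a dict with "K" (3x3 intrinsics, pixels), "k1" (the pictures are not rectified: a ray, as slopes to the right and down, at radius r is drawn at 1 + k1 r^2 times it, then the intrinsics apply), "T" (4x4, takes a point from camera to world coordinates). Camera axes: x right, y up, looking along -z (the intrinsics and any distortion apply to the point x, -y, -z); pixel columns grow to the right and rows downward; lengths in m; the calibration is good to about 2 mm. A picture is of the moment at which its call begins. camera_info takes no time and is no camera call.
- workorder.hand_in(): hands the job in; it is judged then, once.
The state is a dict: "time_s": time; "q": joint angles; "dq": joint speeds; "joint_efforts": joint torques, N m; "eef_pos": TCP position; "eef_rot": TCP orientation; "wrist_force": force on the tool from outside, world axes, zero at the start; "torque": the same for the moment, N m; "opening": opening from 0.0 (shut) to 1.0 (fully open); "grasp_force": force on a finger pad.
Only numpy, scipy, OpenCV 4.12 (cv2) and the standard library are available. Lean on these libraries where they do the work, as an engineer would, in place of code of your own. Each camera call takes 0.05 s, during which the arm holds its last target. There are 200 camera calls.

## Working session

There is one attempt and no reset: what is moved stays moved. The work goes in short steps, Python scripts to look and compute and a shell command to move; the robot and the scene stay as the last step left them, time stands still between calls to the robot, and variables do not carry over. Pictures are saved under pics/ and viewed, at most 10 in all, crops included, and the job is handed in when it is done.

```bash
mkdir -p pics; cat > h.py <<'E'
import numpy as np, cv2
from bench import ctrl, imaging
def snap(n,f):
    im=imaging.camera(n); cv2.imwrite('pics/'+f,im[:,:,::-1]); return im
def ray(n,u,v):
    c=imaging.camera_info(n); K=np.array(c['K']); T=np.array(c['T'])
    p=cv2.undistortPoints(np.array([[[u,v]]],float),K,np.array([c['k1'],0,0,0],float))[0,0]
    d=T[:3,:3]@np.array([p[0],-p[1],-1]); return T[:3,3],d
def onz(n,u,v,z):
    o,d=ray(n,u,v); return o+d*(z-o[2])/d[2]
def proj(n,P):
    c=imaging.camera_info(n); K=np.array(c['K']); T=np.array(c['T'])
    q=T[:3,:3].T@(np.array(P)-T[:3,3]); x,y=q[0]/-q[2],-q[1]/-q[2]; s=1+c['k1']*(x*x+y*y)
    return (K@[x*s,y*s,1])[:2]
E
python3 - <<'E'
from h import *
a=snap('scene','s0.png');b=snap('top','t0.png')
cv2.imwrite('pics/both.png',cv2.resize(np.vstack([a,b])[:,:,::-1],None,fx=.78,fy=.78))
for n in('scene','top'):print(imaging.camera_info(n))
print(ctrl.get_obs())
E
```

```text
{'K': array([[358.95761542,   0.        , 255.63259705],
       [  0.        , 358.95761542, 191.74553957],
       [  0.        ,   0.        ,   1.        ]]), 'k1': -0.06924525604954862, 'T': array([[ 0.86519672, -0.35032869,  0.35875401,  0.99448275],
       [ 0.50118463,  0.58167921, -0.64067406, -0.61693311],
       [ 0.01576675,  0.7341111 ,  0.67884631,  0.8644778 ],
       [ 0.        ,  0.        ,  0.        ,  1.        ]])}
{'K': array([[449.71654127,   0.        , 252.37961578],
       [  0.        , 449.71654127, 198.0589564 ],
       [  0.        ,   0.        ,   1.        ]]), 'k1': -0.18013721079021802, 'T': array([[-6.48027681e-03,  9.98159848e-01, -6.02903293e-02,
         5.33375409e-01],
       [-9.99977989e-01, -6.55431657e-03, -1.03037180e-03,
         6.11533990e-02],
       [-1.42363767e-03,  6.02823252e-02,  9.98180352e-01,
         1.19114453e+00],
       [ 0.00000000e+00,  0.00000000e+00,  0.00000000e+00,
         1.00000000e+00]])}
{'time_s': 0.1, 'q': array([ 1.07068655e+00,  1.81477688e-01,  1.60791465e+00, -2.08113720e-05,
        1.35378773e+00, -2.06272503e-01]), 'dq': array([-1.76975870e-03, -2.04589576e-03, -2.92894626e-03, -4.94689524e-04,
        3.15419281e-04,  2.83794484e-05]), 'joint_efforts': array([ 9.48338020e-04, -4.45868218e+01, -3.52242815e+01, -3.62202281e-04,
        3.89071443e-03,  5.42288842e-05]), 'eef_pos': array([0.16628245, 0.54994737, 0.25246485]), 'eef_rot': array([-2.65005202e-04,  1.46388396e-01,  9.89226874e-01, -7.48227673e-04]), 'wrist_force': array([ 0.31525707,  1.24279925, -0.11977762]), 'torque': array([-0.01201898,  0.0282242 , -0.01089811]), 'grasp_force': 0.0, 'opening': 1.0006740254151476}
```

View pics/t0.png

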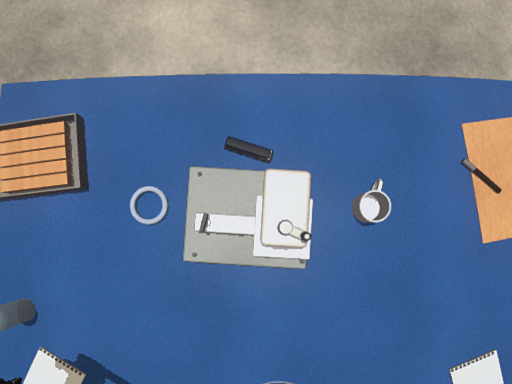

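View pics/s0.png

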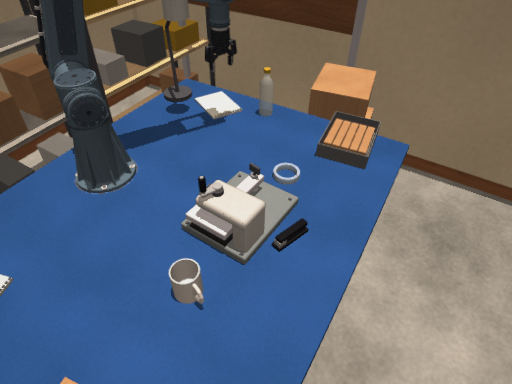

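The top view shows the crank hub at about (286,228), the handle top at (305,236) and the wing at (204,222). The tape roll is at (149,205), the mug at (372,207) and the stapler at (249,149). Next I'll zoom in for exact positions.

```bash
python3 - <<'E'
from h import *
a=cv2.imread('pics/t0.png');b=cv2.imread('pics/s0.png')
A=cv2.resize(a[160:275,175:325],None,fx=5.2,fy=5.2,interpolation=2)
cv2.imwrite('pics/tc.png',A[:598])
g=a.max(2)
# dark blobs in press area
for n,im,(x0,y0,x1,y1) in(('top',a,(180,165,320,270)),('scene',b,(180,155,300,225))):
    m=(im[y0:y1,x0:x1].max(2)<70).astype(np.uint8)
    N,L,S,C=cv2.connectedComponentsWithStats(m)
    for i in range(1,N):
        if S[i,4]>8: 
            pts=cv2.findNonZero((L==i).astype(np.uint8)); print(n,S[i]+[x0,y0,0,0,0],C[i]+[x0,y0],cv2.minAreaRect(pts)[1:])
# grey base outline
hsv=cv2.cvtColor(a,cv2.COLOR_BGR2HSV)
m=((hsv[...,1]<90)&(hsv[...,2]>60)).astype(np.uint8); m[:160]=0;m[275:]=0;m[:,:178]=0;m[:,330:]=0
c=max(cv2.findContours(m,0,2)[0],key=cv2.contourArea)
p=cv2.approxPolyDP(c,5,True)[:,0]
for u,v in p: print((u,v),onz('top',u,v,.02)[:2].round(4))
E
```

```text
top [301 232   4   8  17] [302.47058824 235.35294118] ((7.0, 3.0), 90.0)
scene [249 164  11  11  65] [254.27692308 169.72307692] ((12.238201141357422, 7.284643650054932), 29.05460548400879)
scene [198 177   9  16  96] [202.0625     184.79166667] ((14.8492431640625, 6.9296464920043945), 81.8698959350586)
scene [212 191  11   6  35] [217.05714286 193.88571429] ((3.9223227500915527, 10.394155502319336), 78.69007110595703)
scene [277 201  21  24  53] [286.77358491 213.33962264] ((1.9205530881881714, 30.472774505615234), 39.80556869506836)
scene [293 220   7   5  19] [297.         222.78947368] ((4.0, 6.0), 90.0)
scene [187 222   9   3  14] [191.21428571 223.42857143] ((8.0, 2.0), -0.0)
(np.int32(190), np.int32(166)) [0.6897 0.226 ]
(np.int32(183), np.int32(260)) [0.4435 0.2444]
(np.int32(305), np.int32(267)) [ 0.4235 -0.0734]
(np.int32(309), np.int32(172)) [ 0.6717 -0.0868]
```

View pics/tc.png

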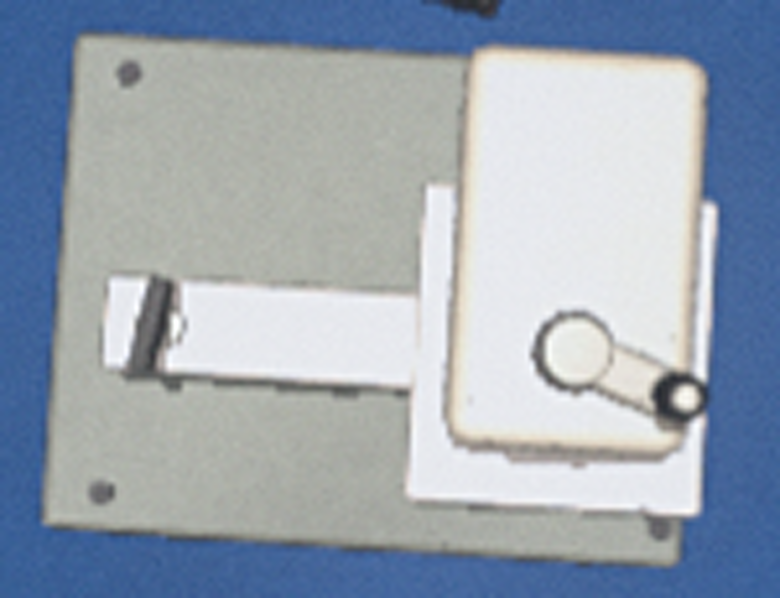

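The zoomed crop shows the hub centred at crop (575,348), the handle's ring at (681,397), and the wing's centre at (152,328) with its long axis about 10° off vertical. The crank is well away from its stop, pointing right and slightly to the front.

```bash
python3 - <<'E'
from h import *
f=lambda x,y:(175+(x+.5)/5.2-.5,160+(y+.5)/5.2-.5)
hub=onz('top',*f(575,348),.19); han=onz('top',*f(681,397),.24)
yaw=-.064; R=np.array([[np.cos(yaw),-np.sin(yaw)],[np.sin(yaw),np.cos(yaw)]])
d=(han-hub)[:2]; print('hub',hub,'handle',han,np.hypot(*d)); dp=R.T@d
a=np.arctan2(dp[1],dp[0]); print('handle angle in press',a) # crank cw: a = pi - crank
c=[np.pi-a-2*np.pi*k for k in(0,1,2)];print('crank cand',c)
for cr in c:
    z=.1-cr/(2*np.pi)*.02; w=onz('top',*f(152,328),z+.014)[:2]; v=R.T@(w-hub[:2]); print(cr,z,w,v)
    P1=onz('top',*f(160,280),z+.014);P2=onz('top',*f(140,375),z+.014);print('wing dir',np.arctan2(*(P1-P2)[1::-1]))
# scene rays
for n,p,z in(('scene',(202,178.5),.24),):print(onz(n,*p,z))
print('proj handle',proj('scene',han),'tape',onz('top',149,205,.02),'mug',onz('top',369,208,.09))
P=lambda x,y:np.r_[hub[:2]+R@[x,y],0]
print('wing from hub',P(0,.19))
for z in (.12,.13,.14):print(z,proj('scene',P(0,.19)+[0,0,z]))
E
```

```text
hub [ 0.52992063 -0.01037383  0.19      ] handle [ 0.50978736 -0.0498572   0.24      ] 0.0443202589576667
handle angle in press -1.9783466765385
crank cand [np.float64(5.119939330128293), np.float64(-1.163245977051293), np.float64(-7.446431284230879)]
5.119939330128293 0.0837027269455895 [0.54016173 0.18087617] [-0.00201151  0.19151344]
wing dir -0.2106406420466693
-1.163245977051293 0.1037027269455895 [0.54003761 0.17868634] [-0.00199533  0.18932015]
wing dir -0.2106406420466697
-7.446431284230879 0.12370272694558951 [0.53991348 0.17649651] [-0.00197915  0.18712686]
wing dir -0.21064064204667013
[ 0.51597355 -0.05633366  0.24      ]
proj handle [201.57312329 176.37592813] tape [0.58759137 0.33467548 0.02      ] mug [ 0.57328972 -0.22673866  0.09      ]
wing from hub [0.54207233 0.17923719 0.        ]
0.12 [254.37310524 168.86983748]
0.13 [254.41419698 166.48904965]
0.14 [254.4557701  164.08096769]
```

Both views agree. Crank is about -7.45 rad and screw about -3.0 rad, with the hub at (0.530,-0.010), the handle at (0.510,-0.050), the wing at (0.541,0.178) and press yaw about -0.064. I'll go above the handle first.

```bash
python3 -m pendant '[[0,0,-3,0],[-3,-3,-6,-4],[-50.3,-47.5,-6,-16.8],[-50.3,-47.5,-6,-16.8],[-50.3,-47.5,-6,-16.8],[-50.3,-47.5,-6,-16.8],[-50.3,-47.5,-6,-16.8],[-50.3,-47.5,-6,-16.8],[-50.3,-47.5,-6,-16.8],[-50.3,-47.5,-6,-16.8],[-50.3,-47.5,-6,-16.8],[-50.3,-47.5,-6,-16.8]]' 1
cat >> h.py <<'E'
def to(x,y,z,yaw):
    "row to a world TCP pose; yaw = world angle of tool y, deg"
    from scipy.spatial.transform import Rotation as Ro
    o=ctrl.get_obs(); q=o['eef_rot']; R=Ro.from_quat(q[[1,2,3,0]]).as_matrix()
    d=R.T@(np.array([x,y,z])-o['eef_pos'])*100; yn=np.degrees(np.arctan2(R[1,1],R[0,1]))
    print('row',d.round(2),round(-(yaw-yn+180)%360-0 if 0 else -((yaw-yn+180)%360-180),2),'t',round(o['time_s'],2),'tilt',R[2].round(4))
E
python3 -c "
from h import *
to(.51,-.05,.30,90);to(.51,-.05,.223,90)"
```

```text
time_s: 1.1
eef_pos: [0.3892, 0.1596, 0.311]
eef_rot: [0.0, 0.0, 1.0, 0.0]
wrist_force: [0.8, 0.1, 0.0]
opening: 0.998
grasp_force: 0.0
row [-12.09 -20.95   1.1 ] -0.03 t 1.1 tilt [-2.e-04  1.e-04 -1.e+00]
row [-12.09 -20.95   8.8 ] -0.03 t 1.1 tilt [-2.e-04  1.e-04 -1.e+00]
```

```bash
python3 -m pendant '[[-12,-20.9,1,0],[-12,-20.9,1,0],[-12,-20.9,1,0],[-12,-20.9,1,0],[-12,-20.9,1,0],[-12,-20.9,1,0],[-12,-20.9,1,0],[-12,-20.9,1,0],[-12,-20.9,1,0],[-12,-20.9,1,0]]'
python3 - <<'E'
from h import *
to(.51,-.05,.223,90)
E
```

```text
time_s: 1.93
eef_pos: [0.5082, -0.0464, 0.301]
eef_rot: [-0.0, -0.0, 1.0, 0.0]
wrist_force: [-0.3, 0.3, -0.1]
opening: 1.001
grasp_force: 0.0
row [-0.18 -0.36  7.8 ] 0.03 t 1.93 tilt [ 5.e-04  5.e-04 -1.e+00]
```

```bash
python3 -m pendant '[[-0.2,-0.4,3,0],[-0.2,-0.4,6,0],[-0.2,-0.4,7.7,0],[-0.2,-0.4,7.7,0],[-0.2,-0.4,7.7,0],[-0.2,-0.4,7.7,0]]'
python3 -m pendant '[[0,0,0,0],[0,0,0,0],[0,0,0,0],[0,0,0,0],[0,0,0,0],[0,0,0,0],[0,0,0,0],[0,0,0,0]]' 0
python3 - <<'E'
from h import *
a=snap('top','t1.png');b=snap('scene','s1.png')
cv2.imwrite('pics/c1.png',np.hstack([cv2.resize(a[160:270,240:340],None,fx=4,fy=4),cv2.resize(b[120:230,150:240],None,fx=4,fy=4)])[:,:,::-1])
o=ctrl.get_obs();print(o['torque'])
E
```

```text
time_s: 2.43
eef_pos: [0.5115, -0.051, 0.2258]
eef_rot: [0.001, -0.0, 1.0, -0.0]
wrist_force: [0.1, 0.8, 0.5]
opening: 0.998
grasp_force: 0.0
time_s: 3.1
eef_pos: [0.5109, -0.0516, 0.2245]
eef_rot: [0.0, 0.0, 1.0, -0.0]
wrist_force: [-1.9, 1.0, 4.2]
opening: 0.215
grasp_force: 58.5
[0.09247305 0.26953446 0.0111542 ]
```

View pics/c1.png

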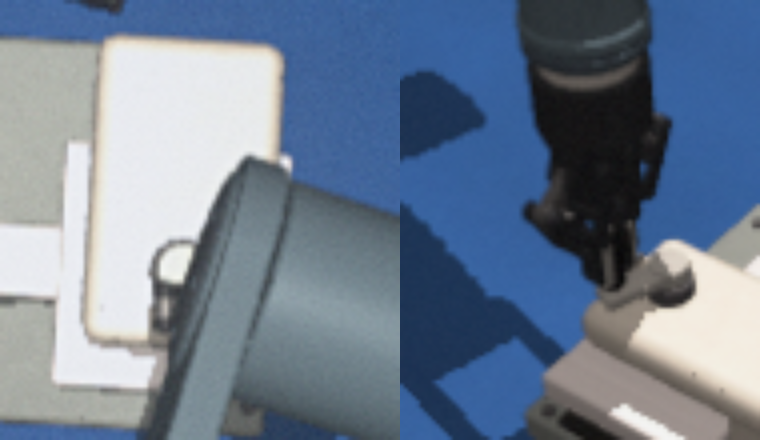

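The handle is gripped: opening 0.215, 58 N, and its position fits the 45 mm circle. Now I'll work out the circle rows.

```bash
python3 - <<'E'
import numpy as np
s=-115
for n,st in((12,10),(12,12),(12,12)):
    a=np.radians(s-st*np.arange(n+1)); X,Y=4.5*np.cos(a),4.5*np.sin(a)
    print(s,str([[round(float(-(x-X[0])),1),round(float(y-Y[0]),1),0,0] for x,y in zip(X[1:],Y[1:])]).replace(' ','')); s-=n*st
E
```

```text
-115 [[0.7,0.4,0,0],[1.3,0.9,0,0],[1.8,1.5,0,0],[2.2,2.2,0,0],[2.4,2.9,0,0],[2.6,3.7,0,0],[2.6,4.5,0,0],[2.4,5.2,0,0],[2.2,6.0,0,0],[1.8,6.7,0,0],[1.3,7.3,0,0],[0.7,7.8,0,0]]
-235 [[-0.8,0.5,0,0],[-1.7,0.7,0,0],[-2.7,0.8,0,0],[-3.6,0.7,0,0],[-4.5,0.4,0,0],[-5.3,-0.1,0,0],[-6.0,-0.7,0,0],[-6.5,-1.5,0,0],[-6.9,-2.4,0,0],[-7.1,-3.3,0,0],[-7.0,-4.2,0,0],[-6.8,-5.2,0,0]]
-379 [[0.4,-0.9,0,0],[1.0,-1.6,0,0],[1.7,-2.2,0,0],[2.5,-2.7,0,0],[3.4,-3.0,0,0],[4.3,-3.0,0,0],[5.3,-2.9,0,0],[6.2,-2.6,0,0],[7.0,-2.1,0,0],[7.7,-1.5,0,0],[8.2,-0.7,0,0],[8.6,0.1,0,0]]
```

```bash
python3 -m pendant '[[0.7,0.4,0,0],[1.3,0.9,0,0],[1.8,1.5,0,0],[2.2,2.2,0,0],[2.4,2.9,0,0],[2.6,3.7,0,0],[2.6,4.5,0,0],[2.4,5.2,0,0],[2.2,6.0,0,0],[1.8,6.7,0,0],[1.3,7.3,0,0],[0.7,7.8,0,0]]'
python3 -m pendant '[[0,0,0,0],[0,0,0,0],[0,0,0,0]]'
```

```text
time_s: 4.2
eef_pos: [0.5041, 0.0263, 0.2244]
eef_rot: [0.0, 0.0, 1.0, -0.001]
wrist_force: [1.9, -7.8, 4.4]
opening: 0.217
grasp_force: 59.5
time_s: 4.45
eef_pos: [0.5048, 0.0267, 0.2245]
eef_rot: [0.001, 0.0, 1.0, -0.0]
wrist_force: [5.5, -3.1, 3.3]
opening: 0.216
grasp_force: 59.4
```

```bash
python3 -m pendant '[[-0.8,0.5,0,0],[-1.7,0.7,0,0],[-2.7,0.8,0,0],[-3.6,0.7,0,0],[-4.5,0.4,0,0],[-5.3,-0.1,0,0],[-6.0,-0.7,0,0],[-6.5,-1.5,0,0],[-6.9,-2.4,0,0],[-7.1,-3.3,0,0],[-7.0,-4.2,0,0],[-6.8,-5.2,0,0]]'
python3 -m pendant '[[0.4,-0.9,0,0],[1.0,-1.6,0,0],[1.7,-2.2,0,0],[2.5,-2.7,0,0],[3.4,-3.0,0,0],[4.3,-3.0,0,0],[5.3,-2.9,0,0],[6.2,-2.6,0,0],[7.0,-2.1,0,0],[7.7,-1.5,0,0],[8.2,-0.7,0,0],[8.6,0.1,0,0]]'
python3 -m pendant '[[0,0,0,0],[0,0,0,0],[0,0,0,0]]'
```

```text
time_s: 5.45
eef_pos: [0.5729, -0.0242, 0.2246]
eef_rot: [0.001, -0.0, 1.0, 0.001]
wrist_force: [4.7, 3.4, 4.4]
opening: 0.217
grasp_force: 59.5
time_s: 6.45
eef_pos: [0.4864, -0.0235, 0.2245]
eef_rot: [0.002, 0.0, 1.0, 0.0]
wrist_force: [12.8, 1.4, 0.2]
opening: 0.216
grasp_force: 59.1
time_s: 6.7
eef_pos: [0.4863, -0.0225, 0.2245]
eef_rot: [0.001, -0.0, 1.0, 0.001]
wrist_force: [4.9, 4.2, 5.9]
opening: 0.215
grasp_force: 59.7
```

```bash
python3 -m pendant '[[0.05,0.4,0,0],[0.1,0.8,0,0],[0.15,1.2,0,0],[0.15,1.2,0,0],[0.15,1.2,0,0]]'
python3 -m pendant '[[0,0.2,0,0],[0,0.35,0,0],[0,0.35,0,0],[0,0.35,0,0]]'
python3 -m pendant '[[0,0.15,0,0],[0,0.25,0,0],[0,0.25,0,0],[0,0.25,0,0]]'
```

```text
time_s: 7.12
eef_pos: [0.4848, -0.0115, 0.2245]
eef_rot: [0.001, -0.0, 1.0, 0.0]
wrist_force: [5.7, 0.9, 5.7]
opening: 0.214
grasp_force: 59.7
time_s: 7.45
eef_pos: [0.4849, -0.0085, 0.2245]
eef_rot: [0.001, 0.0, 1.0, -0.0]
wrist_force: [4.4, -0.6, 4.9]
opening: 0.221
grasp_force: 59.7
time_s: 7.78
eef_pos: [0.4849, -0.0074, 0.2245]
eef_rot: [0.001, 0.0, 1.0, -0.001]
wrist_force: [6.0, -6.8, 3.1]
opening: 0.212
grasp_force: 59.7
```

```bash
python3 -m pendant '[[0,0.15,0,0],[0,0.3,0,0],[0,0.3,0,0],[0,0.3,0,0],[0,0.3,0,0]]'
```

```text
time_s: 8.2
eef_pos: [0.485, -0.007, 0.2245]
eef_rot: [0.001, 0.001, 1.0, -0.004]
wrist_force: [4.5, -17.4, 1.5]
opening: 0.214
grasp_force: 59.9
```

```bash
python3 -m pendant '[[0,-0.4,0,0],[0,-0.4,0,0],[0,-0.4,0,0],[0,-0.4,0,0],[0,-0.4,0,0]]' 1
python3 -m pendant '[[0,0,-3,0],[0,0,-7,0],[2,4,-9,4],[5,8,-9,8],[8,12,-9,12],[10,16,-9,12],[10,19,-9,12],[10,19,-9,12],[10,19,-9,12]]'
python3 - <<'E'
from h import *
a=snap('top','t2.png');b=snap('scene','s2.png')
cv2.imwrite('pics/c2.png',np.hstack([cv2.resize(a[180:270,180:320],None,fx=4,fy=4),cv2.resize(b[145:235,180:239],None,fx=4,fy=4)])[:,:,::-1])
E
```

```text
time_s: 8.62
eef_pos: [0.4836, -0.0068, 0.2235]
eef_rot: [-0.001, 0.0, 1.0, 0.0]
wrist_force: [0.4, 0.1, -0.1]
opening: 0.912
grasp_force: 0.0
time_s: 9.37
eef_pos: [0.3827, 0.1855, 0.3142]
eef_rot: [-0.0, 0.102, 0.995, 0.0]
wrist_force: [0.4, 0.5, 0.0]
opening: 1.002
grasp_force: 0.0
```

View pics/c2.png

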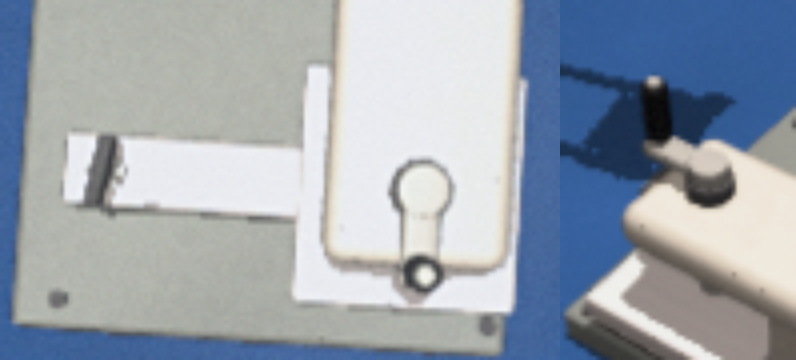

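The crank now points straight to the front, so the plate is down. The wing stands clear at about crop (100,170), tilted about 10°.

```bash
python3 - <<'E'
from h import *
a=cv2.imread('pics/t2.png');b=cv2.imread('pics/s2.png')
m=np.zeros(a.shape[:2],np.uint8); m[208:236,196:216]=a[208:236,196:216].max(2)<140
N,L,S,C=cv2.connectedComponentsWithStats(m);i=1+S[1:,4].argmax()
r=cv2.minAreaRect(cv2.findNonZero((L==i).astype(np.uint8)));print(S[i],C[i],r)
w=onz('top',*C[i],.1);print('wing',w)
ys,xs=np.nonzero(L==i);P=np.array([onz('top',x,y,.1)[:2] for x,y in zip(xs,ys)]);_,s,V=np.linalg.svd(P-P.mean(0),full_matrices=False);v=V[0]*np.sign(V[0][0]);print(np.degrees(np.arctan2(v[1],v[0])),np.ptp((P-P.mean(0))@V.T,axis=0))
m=np.zeros(b.shape[:2],np.uint8); m[150:190,235:275]=b[150:190,235:275].max(2)<75
N,L,S,C=cv2.connectedComponentsWithStats(m)
for i in range(1,N):
  if S[i,4]>15:print(S[i],C[i],onz('scene',*C[i],.1))
print(proj('scene',w),proj('scene',[.5415,.179,.1]))
to(w[0],w[1],.18,78);to(w[0],w[1],.106,78)
E
```

```text
[199 214  17  20 115] [205.26956522 223.93043478] ((208.9117889404297, 223.85296630859375), (15.764815330505371, 18.675243377685547), 14.03624439239502)
wing [0.53707915 0.17711203 0.1       ]
-1.4106427742189616 [0.04616461 0.03902883]
[249 170  11  11  69] [253.98550725 175.13043478] [0.54529969 0.17168877 0.1       ]
[252.671146  173.4033668] [254.10742161 173.533185  ]
row [-15.11   2.6   13.39] 0.1 t 9.47 tilt [ 3.e-04 -6.e-04 -1.e+00]
row [-15.11   2.6   20.79] 0.1 t 9.47 tilt [ 3.e-04 -6.e-04 -1.e+00]
```

```bash
python3 - <<'E'
from h import *
a=cv2.imread('pics/t2.png')
for t in(90,110,125):
    m=np.zeros(a.shape[:2],np.uint8); m[211:234,196:213]=a[211:234,196:213].max(2)<t
    N,L,S,C=cv2.connectedComponentsWithStats(m);i=1+S[1:,4].argmax()
    ys,xs=np.nonzero(L==i);P=np.array([onz('top',x,y,.1)[:2] for x,y in zip(xs,ys)]);_,s,V=np.linalg.svd(P-P.mean(0),full_matrices=False);v=V[0]*np.sign(V[0][0])
    print(t,S[i],P.mean(0),np.degrees(np.arctan2(v[1],v[0])),np.ptp((P-P.mean(0))@V.T,axis=0))
to(.540,.178,.18,78);to(.540,.178,.106,78)
E
```

```text
90 [204 215   5  16  24] [0.53953275 0.17481827] -14.314278971243896 [0.037684   0.00357229]
110 [201 214  12  20  69] [0.53610292 0.17646865] -5.63348537916513 [0.04614366 0.02714763]
125 [199 214  14  20 101] [0.53730059 0.17750761] -6.581460237921823 [0.0461045  0.03176201]
row [-15.37   2.74  13.39] 0.1 t 9.47 tilt [ 3.e-04 -6.e-04 -1.e+00]
row [-15.38   2.75  20.79] 0.1 t 9.47 tilt [ 3.e-04 -6.e-04 -1.e+00]
```

```bash
python3 -m pendant '[[-4,1,4,0],[-8,2,8,0],[-12,2.7,11,0],[-15.4,2.7,13.4,0],[-15.4,2.7,13.4,0],[-15.4,2.7,13.4,0],[-15.4,2.7,16,0],[-15.4,2.7,19,0],[-15.4,2.7,20.8,0],[-15.4,2.7,20.8,0],[-15.4,2.7,20.8,0],[-15.4,2.7,20.8,0]]'
python3 - <<'E'
from h import *
b=snap('scene','s3.png');cv2.imwrite('pics/c3.png',cv2.resize(b[90:220,170:310],None,fx=4,fy=4)[:,:,::-1])
to(.540,.178,.106,78)
E
```

```text
time_s: 10.47
eef_pos: [0.5418, 0.1761, 0.1077]
eef_rot: [0.001, 0.105, 0.994, 0.0]
wrist_force: [0.6, 0.7, 0.9]
opening: 1.0
grasp_force: 0.0
row [0.24 0.11 0.22] -0.08 t 10.52 tilt [-3.1e-03  9.0e-04 -1.0e+00]
```

View pics/c3.png

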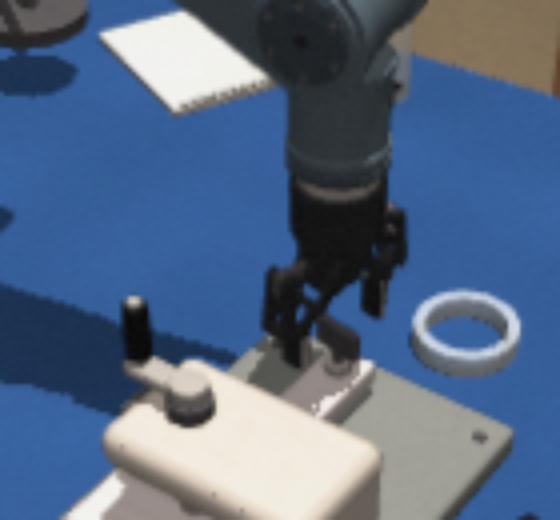

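The fingers straddle the wing, one on each side: wing at crop (338,338), fingers at (297,340) and (375,290). Closing now.

```bash
python3 -m pendant '[[0,0,0,0],[0,0,0,0],[0,0,0,0],[0,0,0,0],[0,0,0,0],[0,0,0,0],[0,0,0,0],[0,0,0,0],[0,0,0,0]]' 0
python3 - <<'E'
from h import *
o=ctrl.get_obs();print(o['torque'],o['q']);to(.540,.178,.106,78)
E
```

```text
time_s: 11.27
eef_pos: [0.5409, 0.1788, 0.1065]
eef_rot: [0.0, 0.105, 0.995, 0.002]
wrist_force: [-0.0, 8.6, 0.5]
opening: 0.101
grasp_force: 60.4
[ 1.01179426 -0.05646051 -0.061706  ] [ 0.1093637   0.34221094  1.73119639  0.00330434  1.06667596 -1.25320146]
row [ 0.07 -0.09  0.05] -0.02 t 11.27 tilt [-5.0e-04  3.2e-03 -1.0e+00]
```

```bash
python3 -m pendant '[[0,0.1,0,0],[0,0.1,0,5],[0,0.1,0,10],[0,0.1,0,16],[0,0.1,0,22],[0,0.1,0,28],[0,0.1,0,34],[0,0.1,0,40],[0,0.1,0,46],[0,0.1,0,52],[0,0.1,0,56],[0,0.1,0,60]]'
python3 -m pendant '[[0,0,0,0],[0,0,0,0],[0,0,0,0]]'
python3 - <<'E'
from h import *
o=ctrl.get_obs();print(o['torque'],o['q']);to(.540,.178,.106,-94)
E
```

```text
time_s: 12.27
eef_pos: [0.5417, 0.1799, 0.1065]
eef_rot: [0.0, 0.589, 0.808, 0.002]
wrist_force: [4.7, 9.5, -2.1]
opening: 0.109
grasp_force: 60.0
time_s: 12.52
eef_pos: [0.5418, 0.1798, 0.1066]
eef_rot: [0.0, 0.588, 0.809, 0.002]
wrist_force: [3.1, 10.0, -1.4]
opening: 0.109
grasp_force: 60.0
[ 1.28423631 -0.32743698 -0.03694822] [ 0.11099149  0.34355101  1.72927904  0.00354533  1.06573133 -0.20428005]
row [-0.12 -0.23  0.06] 111.97 t 12.52 tilt [ 0.0024  0.0036 -1.    ]
```

```bash
python3 -m pendant '[[0.1,0,0,5],[0.1,0,0,10],[0.1,0,0,16],[0.1,0,0,22],[0.1,0,0,28],[0.1,0,0,34],[0.1,0,0,40],[0.1,0,0,46],[0.1,0,0,52],[0.1,0,0,56],[0.1,0,0,60]]'
python3 -m pendant '[[0,0,0,5],[0,0,0,10],[0,0,0,16],[0,0,0,22],[0,0,0,28],[0,0,0,33],[0,0,0,37],[0,0,0,40],[0,0,0,40],[0,0,0,40]]'
python3 - <<'E'
from h import *
o=ctrl.get_obs();print(o['torque'],o['q']);to(.540,.178,.106,-94)
E
```

```text
time_s: 13.43
eef_pos: [0.543, 0.1797, 0.1066]
eef_rot: [0.0, 0.914, 0.405, 0.003]
wrist_force: [9.6, 5.2, -6.7]
opening: 0.105
grasp_force: 59.3
time_s: 14.27
eef_pos: [0.5435, 0.1789, 0.1066]
eef_rot: [-0.0, 0.998, 0.069, 0.003]
wrist_force: [11.6, 2.5, -7.3]
opening: 0.109
grasp_force: 59.2
[ 0.41946735 -1.49973846 -0.07845078] [1.10570760e-01 3.44346104e-01 1.72812108e+00 2.96315381e-04
 1.06239232e+00 1.54311667e+00]
row [-0.36  0.05  0.06] 11.91 t 14.27 tilt [ 6.7e-03 -1.0e-04 -1.0e+00]
```

Torque is still at friction level. I'll creep to the seat and watch it.

```bash
for i in 1; do python3 -m pendant '[[0,0,0,3],[0,0,0,6],[0,0,0,9],[0,0,0,9],[0,0,0,9]]'; done
python3 -c "
from h import *
print(ctrl.get_obs()['torque']);to(.540,.178,.106,-94)"
python3 -m pendant '[[0,0,0,2],[0,0,0,4],[0,0,0,4],[0,0,0,4]]'
python3 -c "
from h import *
print(ctrl.get_obs()['torque']);to(.540,.178,.106,-94)"
```

```text
time_s: 14.68
eef_pos: [0.5435, 0.1787, 0.1066]
eef_rot: [-0.0, 1.0, -0.01, 0.003]
wrist_force: [10.3, 0.5, -6.8]
opening: 0.111
grasp_force: 59.2
[ 0.29322082 -1.47337074 -0.06180051]
row [-0.35  0.08  0.05] 2.91 t 14.68 tilt [ 6.6e-03 -8.0e-04 -1.0e+00]
time_s: 15.02
eef_pos: [0.5435, 0.1786, 0.1066]
eef_rot: [-0.0, 0.999, -0.043, 0.003]
wrist_force: [11.0, 0.6, -7.8]
opening: 0.108
grasp_force: 60.0
[ 0.24012974 -1.56405083  0.68711778]
row [-0.35  0.09  0.06] -0.98 t 15.02 tilt [ 6.8e-03 -6.0e-04 -1.0e+00]
```

The torque stepped up to 0.69 N m at the predicted angle, so the screw is seated. I'll hold briefly with 1° more, then back off.

```bash
python3 -m pendant '[[0,0,0,1],[0,0,0,1],[0,0,0,1]]'
python3 -c "
from h import *
print(ctrl.get_obs()['torque']);to(.540,.178,.106,-3.7)"
python3 -m pendant '[[0,0,0,-4],[0,0,0,-9],[0,0,0,-15],[0,0,0,-21],[0,0,0,-27],[0,0,0,-33],[0,0,0,-39],[0,0,0,-45],[0,0,0,-51],[0,0,0,-56],[0,0,0,-60],[0,0,0,-60]]'
python3 -c "
from h import *
print(ctrl.get_obs()['torque']);to(.540,.178,.106,-3.7)"
```

```text
time_s: 15.27
eef_pos: [0.5435, 0.1787, 0.1066]
eef_rot: [-0.0, 0.999, -0.052, 0.003]
wrist_force: [11.1, 0.3, -7.1]
opening: 0.103
grasp_force: 65.0
[ 0.20289703 -1.61441823  1.12404803]
row [-0.34  0.1   0.06] -92.21 t 15.27 tilt [ 7.e-03 -4.e-04 -1.e+00]
time_s: 16.27
eef_pos: [0.5429, 0.1798, 0.1066]
eef_rot: [0.0, 0.89, 0.455, 0.003]
wrist_force: [8.7, 5.1, -5.5]
opening: 0.104
grasp_force: 59.5
[ 0.87462576 -1.13270779  0.01905196]
row [-0.32 -0.13  0.05] -32.14 t 16.27 tilt [ 0.0051  0.0032 -1.    ]
```

```bash
python3 -m pendant '[[0,0,0,-5],[0,0,0,-11],[0,0,0,-17],[0,0,0,-23],[0,0,0,-28],[0,0,0,-31.5],[0,0,0,-31.5],[0,0,0,-31.5],[0,0,0,-31.5],[0,0,0,-31.5]]'
python3 - <<'E'
from h import *
o=ctrl.get_obs();print(o['torque'],o['dq']);to(.540,.178,.106,-3.7)
a=snap('top','t4.png');b=snap('scene','s4.png');cv2.imwrite('pics/c4.png',np.hstack([cv2.resize(b[120:220,170:310],None,fx=3,fy=3),cv2.resize(a[180:280,180:300],None,fx=3,fy=3)])[:,:,::-1])
E
```

```text
time_s: 17.1
eef_pos: [0.5422, 0.18, 0.1066]
eef_rot: [0.001, 0.735, 0.679, 0.002]
wrist_force: [7.0, 6.3, -3.2]
opening: 0.105
grasp_force: 59.8
[ 0.84347042 -0.75107953  0.07618179] [-3.81109944e-04  1.97678345e-05  1.22103376e-03 -1.36907616e-03
  5.90269075e-04  8.15142144e-04]
row [-0.22 -0.21  0.05] -0.83 t 17.1 tilt [ 0.0026  0.0039 -1.    ]
```

View pics/c4.png

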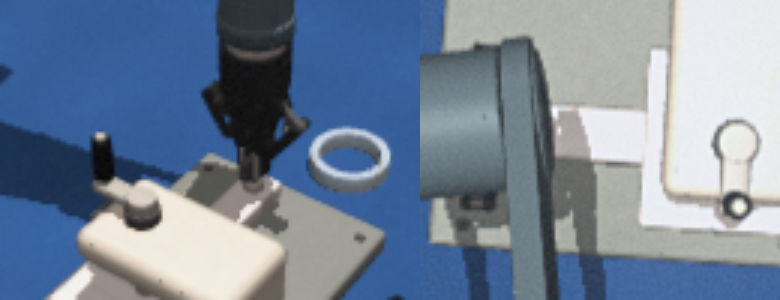

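The wing is still gripped (60 N) and still, a quarter turn back from its seat. The crank handle is still pointing to the front, and the tape roll hasn't moved.

```bash
python3 -c "
from bench import workorder
print(workorder.hand_in())"
```

```text
the job is handed in; nothing more can be done
None
```

I handed the job in at about 17 s: the crank is at its stop with the plate down, and the wing screw was seated, backed off a quarter turn (about 90°) and is still gripped at 60 N; the hand-in gave no verdict.

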